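# Dock the well plate in the free corner of the imaging stage

## Robot

A 7-joint arm with a two-finger parallel gripper is mounted at the origin on the work surface. World frame = base frame: x ahead of the robot, y to its left, z up, the work surface at z = 0. Lengths are in m, angles in rad, forces in N, time in s.
With the tool pointing down it reaches from about 0.4 to 0.85 m from the base axis. Payload 4.5 kg.
Tool frame: the origin (TCP) lies midway between the tips of the shut fingers; the grasp point (between the pads) lies 19 mm behind it; z points along the fingers, y is the direction in which the jaws open and shut (so a half turn about z gives the same grasp; the last joint's range is limited). The gripper opens to 85 mm and grips with 20 to 120 N. Pads are 22 mm wide; open, the fingers measure 114 mm over their backs; the gripper's body (76 mm by 85 mm) begins 54 mm behind the grasp point. The pads swing forward as they close: fully open they stand 13 mm farther back than shut.
Start: joints at [1.143, 0.689, -0.195, 1.565, 0.157, 0.902, -0.215], TCP at [0.279, -0.56, 0.231] pointing down, gripper open.
Joint ranges: [-3.01, 3.01], [-0.46, 2.08], [-1.47, 1.51], [0.13, 2.56], [-1, 4.14], [0.04, 2.09], [-2.66, 2.66]. Speed limits (rad/s): [2.57, 2.57, 3.14, 3.14, 3.14, 3.14, 3.14].

## Interface

Orientations are given as [roll, pitch, yaw] about the fixed x, y, z axes, in that order (R = Rz(yaw) Ry(pitch) Rx(roll)).
In Python, from bench import ctrl, grab_frame, look_for, masks_of, spot_point gives the robot as it stands.
- The arm moves only by the shell command python3 -m crank 'ROWS'. ROWS is JSON, a list of rows, each a list of 3 entries, a list of its own where there are three numbers: the shift along the tool's x, y, z in units of 50 mm (1.0 is 50 mm), then the turn about the tool's z in units of 5 degrees (1.0 is 5 degrees), then the opening, from 0 (shut) to 1 (fully open). In form: [[[dx, dy, dz], yaw, grip], ...]. A call has 1 to 10 rows; each row shifts and turns the commanded pose from where the row before left it, along the tool's axes as they then stand; what a row does not reach is not made up. A row lasts 1/10 s, in which the tool goes at most 50 mm and 8.59 degrees, less where a joint would pass 70% of its speed; a pose out of reach is approached as far as the arm can. A call is refused whole if a number of a shift passes 1 or a number of a turn 1, either way. A call with a gripper value outside its range is refused whole. The fingers move at their own pace and stop on an object; the grip force is fixed at half the most. Time passes only in rows, so rows that do not move let the fingers close. It gives the time, the measured TCP pose, the force and the opening at its end, in the units of the state.
- ctrl.state(): the state, without advancing time (a new reading comes with each control period).
- grab_frame(name): name is "scene" or "top"; returns a dict with "pixels" (480x640x3 uint8, red, green, blue), "K" (3x3 intrinsics, pixels), "k1" (the pictures are not rectified: a ray, as slopes to the right and down, at radius r is drawn at 1 + k1 r^2 times it, then the intrinsics apply), "R" (3x3) and "t" (3): a world point X has camera coordinates R X + t. Camera axes: x right, y down, z forward; pixel columns grow to the right and rows downward; lengths in m; the calibration is good to about 2 mm. A picture is of the moment at which its call begins. There is no depth.
- ctrl.sign_off(): hands the job in, once; it reports no verdict.
Trained networks look in the newest picture that a camera, given by its name, has taken for a name from the list of things; names that differ only in an ending like _2 or _b are one class to them, and where a whole thing is asked for, a point or a joint stands for the part that bears it (a point fixed in the world has none). Each returns a list of dicts, best first, with "score" (0 to 1); they miss things now and then, are a little off and sometimes report something else, mostly with a low value. They report only what shows in the picture. A call takes as long as a camera call. They do not tell look-alikes from the thing itself.
- look_for(camera, target): "extent" ([left, top, width, height] in pixels, round what is visible of it).
- masks_of(camera, target): "pixels" (480x640 bool, what is visible of it) and "extent" ([left, top, width, height] in pixels, round what is visible of it).
- spot_point(camera, target): "pixel" ([row, column] in pixels: a listed point, or the origin of a listed thing).
The state is a dict: "t": time; "joint_positions": joint angles; "joint_velocities": joint speeds; "joint_torque": joint torques, N m; "tcp_pos": TCP position; "eef_rot": TCP orientation; "wrist_force": force on the tool from outside, world axes, zero at the start; "moment": the same for the moment, N m; "finger_gap": finger opening in m.
Only numpy, scipy, OpenCV 4.12 (cv2) and the standard library are available. Lean on these libraries where they do the work, as an engineer would, in place of code of your own. Each camera call takes 0.05 s, during which the arm holds its last target.

## Task

Slide the lidded well plate across the black imaging stage into the docking corner that has the green tag, so that it ends square in that corner, flush against both the long aluminium back rail and the end stop. Only push it with the fingertips or the outside of the fingers: the plate stays flat on the stage and is not picked up. Leave the flask that occupies the orange-tagged corner, and the bottle and the tip box beside the stage, where they are.

Things in the scene. Friction and masses are not known exactly. Their poses are not given: they have to be found in the camera images.
- stage: Fixed imaging stage, white shell, flat black top 40 mm above the bench, 275 mm (its x) by 560 mm (its y). Origin on the bench under its middle; x points away from the robot to the back rail (turned up to 0.15 rad), y along the rail to the robot's left. Flat blue round windows in the top, nothing to catch on.
- rail (a point): Middle of the inner (robot side) face of the aluminium back rail, at stage x = +110 mm, y = 0, 46 mm above the bench. The rail runs along stage y over the whole stage, 22 mm deep, 12 mm tall above the stage's top.
- stop_left (a point): Middle of the inner face of the left aluminium end stop, at stage x = 60 mm, y = +250 mm, 46 mm above the bench. The stop is 12 mm tall above the top and spans stage x = 10 to 110 mm; with the rail it makes the left docking corner.
- stop_right (a point): The same for the right end stop: inner face at stage y = -250 mm.
- tag_green: Green flat tag, 20 x 70 x 3 mm, fixed on top of the back rail behind the corner where the plate has to go (left or right end of the rail, it varies). Origin at the middle of its underside, on the rail top; its axes are parallel to the stage's.
- tag_orange: Orange flat tag like the green one, on the rail behind the other corner, which is occupied by the flask.
- dock (a point): The point on the stage's top face (40 mm above the bench) where the centre of the plate's underside lies when the plate sits flush in the green-tagged corner, long side along the rail: stage x = 67.3 mm, stage y = +186 or -186 mm.
- plate: Loose lidded 24-well plate, pale grey-white, 6 by 4 round wells, a box of 127.6 mm (its x) by 85.4 mm (its y) by 20 mm tall, about 0.12 kg. Origin at the centre of its underside. It starts flat on the stage between the corners, long side along the rail within 0.25 rad; either way round is good. A push of about 1 N slides it.
- flask: Small loose culture flask lying flat in the orange-tagged corner, pale pink-grey body 56 x 44 x 25 mm with a purple cap, 80 mm long in all along its x; origin under the middle, on the stage's top. Not to be moved.
- bottle: Amber glass bottle with a white cap, 64 mm across, 130 mm tall, standing on the bench to the right of the stage; origin at the centre of its underside. Not to be moved.
- tipbox: Blue tip box with a pale lid, 120 x 85 x 65 mm, on the bench to the left of the stage; origin at the centre of its underside. Not to be moved.
There are look-alikes about, which are no part of the job. Of the things like the plate, leave any that is red; of the rest the larger one is meant.

How it is judged:
At the end, for the whole second after the job is handed in: The plate lies flat and still on the stage, long side along the rail, its centre within 3 mm of the dock point of the green-tagged corner both across and along the rail, and square to the rail within 0.035 rad (2 degrees) (x of plate in the frame of dock between -0.003 and 0.003 m and y of plate in the frame of dock between -0.003 and 0.003 m and angle between the x axis of plate and the y axis of stage, either way round below 0.035 rad and height (world z) of plate below 0.043 m and angle between plate's own z axis and vertical below 0.05 rad and linear speed of plate below 0.01 m/s); the robot touches nothing.
It fails at once if the plate is lifted or tipped off the stage (underside centre more than 8 mm above the stage's top, or tilted more than 0.15 rad) (height (world z) of plate above 0.048 m or angle between plate's own z axis and vertical above 0.15 rad).
It fails at once if the flask is moved more than 12 mm or tipped (distance of flask from where it was at the start of the episode above 0.012 m or angle between flask's own z axis and vertical above 0.35 rad).
It fails at once if the bottle is moved more than 15 mm or tipped (distance of bottle from where it was at the start of the episode above 0.015 m or angle between bottle's own z axis and vertical above 0.35 rad).
It fails at once if the tip box is moved more than 15 mm or tipped (distance of tipbox from where it was at the start of the episode above 0.015 m or angle between tipbox's own z axis and vertical above 0.35 rad).
It also fails if it takes over 64 s, if anything falls off the work surface, if the arm or the gripper's body presses on something with over 40 N, if the wrist force passes 120 N, or if a joint passes its speed limit or range.

## Working session

There is one attempt and no reset: what is moved stays moved. The work goes in short steps, Python scripts to look and compute and a shell command to move; the robot and the scene stay as the last step left them, time stands still between calls to the robot, and variables do not carry over. Pictures are saved under pics/ and viewed, and the job is handed in when it is done.

```bash
ls; mkdir -p pics; python3 - <<'E'
from bench import *
import cv2
s=ctrl.state();print({k:s[k] for k in('t','tcp_pos','eef_rot','finger_gap','wrist_force')})
for n in('scene','top'):
    f=grab_frame(n);cv2.imwrite(f'pics/{n}0.png',f['pixels'][:,:,::-1]);print(n,f['K'],f['k1'],f['R'],f['t'])
    for t in('plate','flask','bottle','tipbox','tag_green','tag_orange','stage'):
        print(t,[(round(d['score'],2),[round(x) for x in d['extent']]) for d in look_for(n,t)][:4],[(round(d['score'],2),[round(float(x),1) for x in d['pixel']]) for d in spot_point(n,t)][:4])
    for t in('rail','stop_left','stop_right','dock'):
        print(t,[(round(d['score'],2),[round(float(x),1) for x in d['pixel']]) for d in spot_point(n,t)][:4])
E
```

```text
pics
{'t': 0.0, 'tcp_pos': array([ 0.27815428, -0.55898524,  0.23049368]), 'eef_rot': array([-3.13981458e+00,  1.10492465e-04,  4.61861024e-01]), 'finger_gap': 0.08512700700122226, 'wrist_force': array([ 0.40691582, -0.0352769 ,  0.11122278])}
scene [[474.47495173   0.         317.08278337]
 [  0.         474.47495173 237.15281736]
 [  0.           0.           1.        ]] -0.03548262229594044 [[ 0.69151383  0.72235324 -0.00379752]
 [ 0.59610725 -0.57361116 -0.56180636]
 [-0.40800094  0.38623314 -0.82726005]] [-0.39836518 -0.31080029  1.59430856]
plate [(0.92, [365, 297, 35, 26]), (0.88, [283, 163, 22, 25])] [(0.98, [313.4, 380.9]), (0.93, [229.6, 316.5]), (0.61, [177.8, 290.9])]
flask [(0.88, [270, 271, 29, 30])] [(0.61, [289.9, 284.1])]
bottle [(0.79, [147, 314, 32, 35]), (0.4, [294, 293, 21, 20])] [(0.93, [342.4, 166.5])]
tipbox [(0.91, [380, 120, 43, 38])] [(0.57, [144.5, 400.4])]
tag_green [(0.36, [380, 119, 45, 38])] [(0.5, [211.7, 391.9])]
tag_orange [(0.78, [293, 293, 22, 19]), (0.32, [382, 204, 19, 23])] [(0.78, [300.9, 305.0])]
stage [(0.94, [211, 158, 199, 181])] [(0.85, 
[... 536 characters left out ...]
7, [272, 325, 30, 31]), (0.76, [315, 154, 36, 34]), (0.64, [300, 243, 48, 34])] [(0.97, [343.5, 286.1]), (0.91, [169.2, 331.5]), (0.57, [258.9, 324.5])]
flask [] [(0.82, [236.7, 387.2])]
bottle [(0.84, [473, 261, 30, 26])] [(0.62, [273.4, 482.9]), (0.24, [221.3, 259.0])]
tipbox [(0.83, [144, 264, 35, 46])] [(0.79, [287.3, 164.5]), (0.7, [245.9, 239.8])]
tag_green [(0.53, [248, 217, 22, 10])] [(0.75, [220.0, 263.1])]
tag_orange [] [(0.63, [210.6, 386.3])]
stage [(0.6, [228, 207, 198, 108])] [(0.76, [256.6, 327.5])]
rail [(0.93, [217.8, 320.6]), (0.35, [260.6, 326.7]), (0.31, [221.7, 257.9])]
stop_left [(0.92, [244.9, 238.8])]
stop_right [(0.72, [231.1, 407.5]), (0.48, [260.7, 324.8])]
dock []
```

```bash
python3 - <<'E'
import cv2
a=cv2.imread('pics/top0.png');cv2.imwrite('pics/topc.png',cv2.resize(a[140:380,130:520],None,fx=2,fy=2,interpolation=2))
a=cv2.imread('pics/scene0.png');cv2.imwrite('pics/scenec.png',cv2.resize(a[100:370,120:440],None,fx=2.2,fy=2.2,interpolation=2))
E
```

```text
(no output)
```

View pics/topc.png

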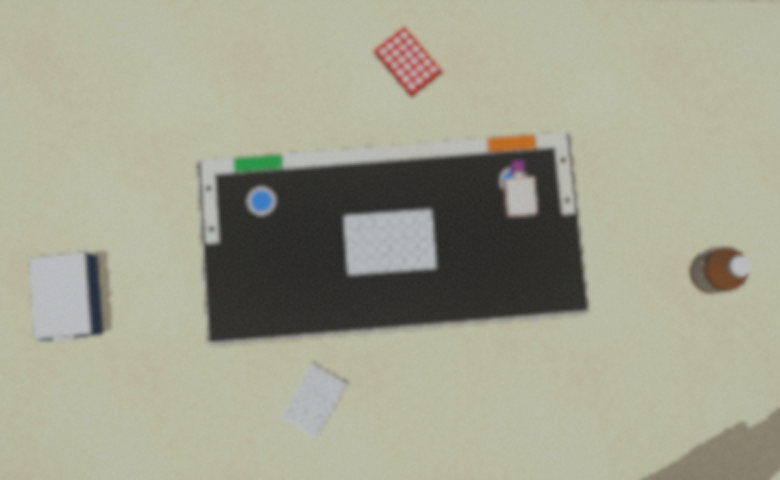

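View pics/scenec.png

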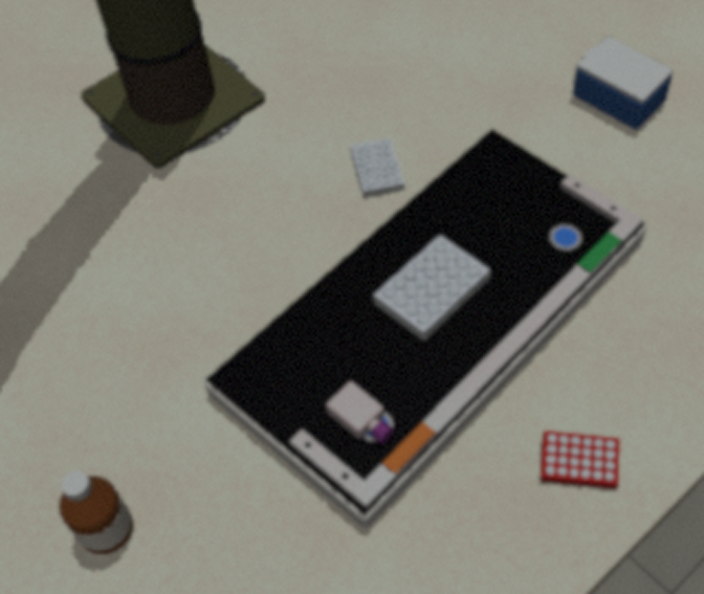

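The top view (full-image pixels) shows three things that could be taken for the plate:
- the large pale plate on the stage at about (325,260)
- a small pale one on the bench at about (287,339)
- a red one behind the stage at about (334,171)

I choose the large one on the stage. The green tag is at the left end, about (259,221). The flask is at the right, about (390,236). Next I measure.

```bash
cat > h.py <<'E'
from bench import *
import cv2, numpy as np
def rays(f,px):
    px=np.asarray(px,float).reshape(-1,1,2)
    u=cv2.undistortPoints(px,f['K'],np.array([f['k1'],0,0,0,0.])).reshape(-1,2)
    d=np.c_[u,np.ones(len(u))]@f['R']
    return -f['R'].T@f['t'],d
def onz(f,px,z):
    c,d=rays(f,px); return c+d*((z-c[2])/d[:,2])[:,None]
def proj(f,X):
    X=np.asarray(X,float).reshape(-1,3)
    r,_=cv2.Rodrigues(f['R']);return cv2.projectPoints(X,r,f['t'],f['K'],np.array([f['k1'],0,0,0,0.]))[0].reshape(-1,2)
def tri(f1,p1,f2,p2):
    (c1,d1),(c2,d2)=rays(f1,p1),rays(f2,p2);d1,d2=d1[0],d2[0]
    a=np.linalg.lstsq(np.c_[d1,-d2],c2-c1,rcond=None)[0]
    A,B=c1+a[0]*d1,c2+a[1]*d2;return (A+B)/2,np.linalg.norm(A-B)
def plate_mask(f,near):
    hsv=cv2.cvtColor(f['pixels'],cv2.COLOR_RGB2HSV); m=(hsv[:,:,2]>95).astype(np.uint8)
    n,l,st,ce=cv2.connectedComponentsWithStats(m,connectivity=4)
    i=l[int(near[1]),int(near[0])];return (l==i)&(i>0),st[i],ce[i]
def quad(f,near,z=.06):
    m,st,ce=plate_mask(f,near)
    c=max(cv2.findContours(m.astype(np.uint8),0,1)[0],key=cv2.contourArea)
    w=onz(f,c.reshape(-1,2),z)[:,:2]
    (cx,cy),(a,b),an=cv2.minAreaRect((w*1000).astype(np.float32))
    return (cx,cy),(a,b),an,st
E
python3 - <<'E'
from h import *
F={n:grab_frame(n) for n in('scene','top')}
r={}
P={}
for n,near in(('scene',(316,229)),('top',(325,260))):
    print(n,quad(F[n],near));
s,t=F['scene'],F['top']
for name,a,b in(('rail',(349.4,257.3),(320.6,217.8)),('sl',(387,189.4),(238.8,244.9)),('sr',(270.1,308.3),(407.5,231.1)),('plate',(316.5,229.6),(324.5,258.9)),('green',(391.9,211.7),(263.1,220)),('stage',(318.6,243.2),(327.5,256.6)),('flask',(284.1,289.9),(387.2,236.7)),('bottle',(166.5,342.4),(482.9,273.4)),('tipbox',(400.4,144.5),(164.5,287.3))):
    X,e=tri(s,a,t,b);print(name,X.round(4),round(e,4))
# stage black corners in top & scene
for f in(s,t):
    g=f['pixels'].max(2); m=(g<85).astype(np.uint8)
    n,l,st,ce=cv2.connectedComponentsWithStats(m); i=1+np.argmax(st[1:,4]);print(st[i])
    cv2.imwrite('pics/blk%d.png'%(f is t),(l==i).astype(np.uint8)*255)
E
```

```text
scene ((552.6209106445312, 18.315093994140625), (88.41520690917969, 130.4521484375), 4.742558002471924, array([ 290,  207,   52,   44, 1205], dtype=int32))
top ((553.2260131835938, 18.528446197509766), (89.90294647216797, 131.2752227783203), 4.870333671569824, array([ 301,  244,   48,   34, 1418], dtype=int32))
rail [0.6793 0.0279 0.0421] 0.0066
sl [0.597  0.2663 0.06  ] 0.0011
sr [ 0.6435 -0.2283  0.0393] 0.0033
plate [0.5574 0.0176 0.058 ] 0.0024
green [0.6687 0.1977 0.0807] 0.0072
stage [0.5708 0.0097 0.0116] 0.0021
flask [ 0.6271 -0.1673  0.0369] 0.0016
bottle [ 0.5202 -0.4685  0.0017] 0.0109
tipbox [0.4726 0.4921 0.0015] 0.0079
[  444   233   196   247 24056]
[  233   215   190    95 12505]
```

```bash
python3 - <<'E'
from h import *
t=grab_frame('top');print('cam',-t['R'].T@t['t'])
g=t['pixels'].max(2).astype(float)
def samp(X,z):
    p=proj(t,np.c_[X,np.full(len(X),z)]).astype(np.float32)
    return cv2.remap(g.astype(np.float32),p[:,0].reshape(1,-1),p[:,1].reshape(1,-1),1)[0]
th=np.radians(4.8)
for it in range(3):
    ex=np.array([np.cos(th),np.sin(th)]);ey=np.array([-ex[1],ex[0]]);o=np.array([.57,.0097])
    def edge(base,dirn,r,z):
        v=samp(base+np.outer(r,dirn),z); i=np.where((v[:-1]<110)&(v[1:]>=110))[0]
        return None if len(i)==0 else base+dirn*(r[i[0]]+(r[1]-r[0])*(110-v[i[0]])/(v[i[0]+1]-v[i[0]]))
    R=[e for e in(edge(o+y*ey+.075*ex,ex,np.arange(0,.08,.001),.046) for y in np.r_[np.arange(-.13,-.04,.01),np.arange(.0,.15,.01),np.arange(.2,.23,.01)]) if e is not None]
    R=np.array(R);sl=np.polyfit(R[:,1],R[:,0],1);th=-np.arctan(sl[0])
print('rail x=%.4f*y+%.4f'%tuple(sl),'yaw deg',np.degrees(th),'res',np.std(R[:,0]-np.polyval(sl,R[:,1])))
ex=np.array([np.cos(th),np.sin(th)]);ey=np.array([-ex[1],ex[0]])
L=np.array([edge(o+x*ex+.2*ey,ey,np.arange(0,.1,.001),.046) for x in(.03,.05,.09)])
Rr=np.array([edge(o+x*ex-.2*ey,-ey,np.arange(0,.1,.001),.046) for x in(.03,.05,)])
Fr=np.array([edge(o+y*ey-.1*ex,-ex,np.arange(0,.1,.001),.04) for y in np.arange(-.2,.25,.05)])
print('rail at ex',(R@ex).mean(),'L',L@ey,'R',Rr@ey,'front',Fr@ex)
ox=(R@ex).mean()-.11;oy=(np.mean(L@ey)+np.mean(Rr@ey))/2
O=ox*ex+oy*ey;print('origin',O,'dock',O+.0673*ex+.186*ey, 'plate in stage',(np.array([.5529,.0184])-O)@ex,(np.array([.5529,.0184])-O)@ey)
E
```

```text
cam [0.40984692 0.04048699 1.41559232]
rail x=-0.0862*y+0.6751 yaw deg 4.924717210049279 res 0.00043791768364867805
rail at ex 0.6725937264970187 L [0.21610559 0.21614614 0.21627542] R [-0.28276604 -0.28268535] front [0.43261716 0.43213608 0.43242953 0.43183562 0.43199689 0.43132987
 0.43166901 0.43145291 0.43129863]
origin [0.56337338 0.01514469] dock [0.61445744 0.20623552] plate in stage -0.010155257143155363 0.004142402260591072
```

Stage origin is about (0.563, 0.015) with yaw 4.92°. The stop spacing measures 499 mm against the expected 500. The plate is at stage (-10, +4) mm, already nearly square. It needs to go +77 mm in x to the rail, then +182 mm in y to the stop. I'll do the required close crop of the chosen plate and turn the tool to line up with the stage.

```bash
python3 - <<'E'
from h import *
f=grab_frame('top');cv2.imwrite('pics/crop1.png',cv2.resize(f['pixels'][225:295,280:370,::-1],None,fx=7,fy=7,interpolation=2))
E
python3 -m crank '[[[0,0,0],0.9,0.5],[[0,0,0],0.9,0.5],[[0,0,0],0.9,0.5],[[0,0,0],0.9,0.5],[[0,0,0],0.7,0.5],[[0,0,0],0,0.5],[[0,0,0],0,0.5]]'
```

```text
t: 2.8
tcp_pos: [0.2786, -0.5595, 0.2313]
eef_rot: [3.141, -0.0, 0.088]
wrist_force: [0.9, -0.1, -1.5]
finger_gap: 0.0427
```

View pics/crop1.png

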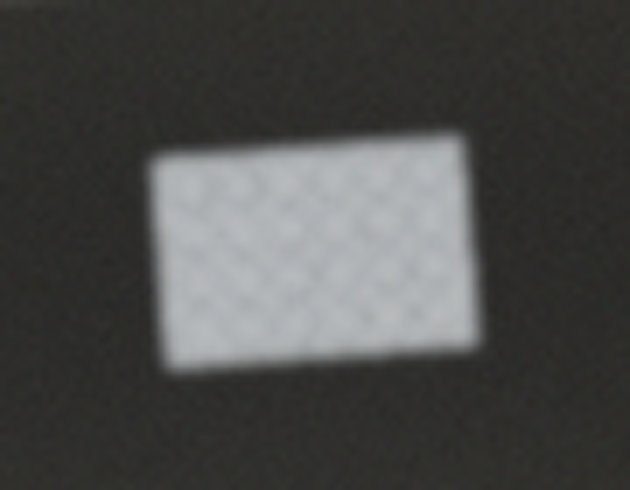

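The crop shows the large pale-grey plate, spanning about columns 301–348 and rows 244–277. It is not red, it lies on the stage, and its size fits 128×85 mm. Next I move to the robot side of it.

```bash
python3 -m crank '[[[0.3,-0.69,0],0,0.5],[[0.3,-0.69,0],0,0.5],[[0.3,-0.69,0],0,0.5],[[0.3,-0.69,0],0,0.5],[[0.3,-0.69,0],0,0.5],[[0.3,-0.69,0],0,0.5],[[0.3,-0.69,0],0,0.5],[[0.3,-0.69,0],0,0.5]]'; python3 -m crank '[[[0.3,-0.69,0],0,0.5],[[0.3,-0.69,0],0,0.5],[[0.3,-0.69,0],0,0.5],[[0.3,-0.69,0],0,0.5],[[0.3,-0.69,0],0,0.5],[[0.3,-0.69,0],0,0.5],[[0.3,-0.69,0],0,0.5],[[0.3,-0.69,0],0,0.5],[[0,0,0],0,0.5],[[0,0,0],0,0.5]]'
```

```text
t: 3.6
tcp_pos: [0.3747, -0.2729, 0.2316]
eef_rot: [3.141, -0.001, 0.088]
wrist_force: [0.7, 0.2, 1.2]
finger_gap: 0.0429
t: 4.6
tcp_pos: [0.47, 0.0119, 0.2313]
eef_rot: [3.142, -0.0, 0.09]
wrist_force: [-0.6, -0.8, 1.3]
finger_gap: 0.0423
```

```bash
python3 -m crank '[[[0,0,0.6],0,0.5],[[0,0,0.6],0,0.5],[[0,0,0.6],0,0.5],[[0,0,0.6],0,0.5],[[0,0,0.6],0,0.5],[[0,0,0.4],0,0.5],[[0,0,0.1],0,0.5],[[0,0,0],0,0.5],[[0,0,0],0,0.5]]'
python3 -m crank '[[[0,0,0.05],0,0.5],[[0,0,0.05],0,0.5],[[0,0,0.05],0,0.5],[[0,0,0.05],0,0.5],[[0,0,0],0,0.5],[[0,0,0],0,0.5]]'
python3 - <<'E'
from h import *
for n,b in(('top',(220,300,270,380)),('scene',(150,290,240,400))):
    f=grab_frame(n);cv2.imwrite('pics/%s2.png'%n,cv2.resize(f['pixels'][b[0]:b[1],b[2]:b[3],::-1],None,fx=4,fy=4,interpolation=2))
E
```

```text
t: 5.5
tcp_pos: [0.4704, 0.0104, 0.0572]
eef_rot: [3.141, -0.001, 0.086]
wrist_force: [-1.1, -0.6, 0.3]
finger_gap: 0.0427
t: 6.1
tcp_pos: [0.4698, 0.0112, 0.0462]
eef_rot: [3.142, 0.0, 0.087]
wrist_force: [0.5, -0.6, -0.6]
finger_gap: 0.0426
```

View pics/scene2.png

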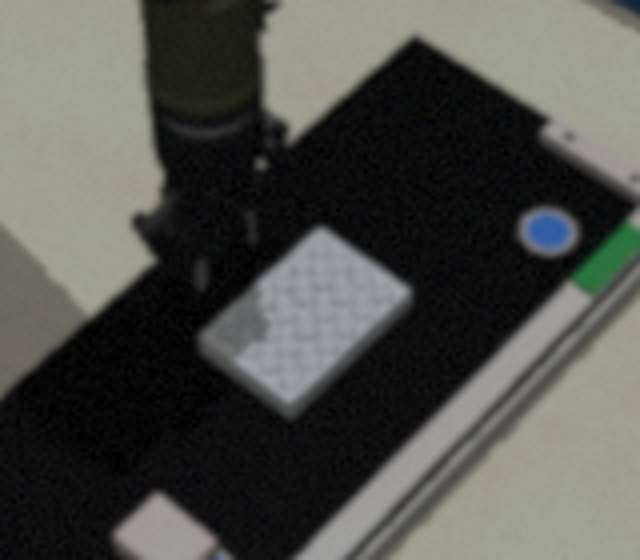

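View pics/top2.png

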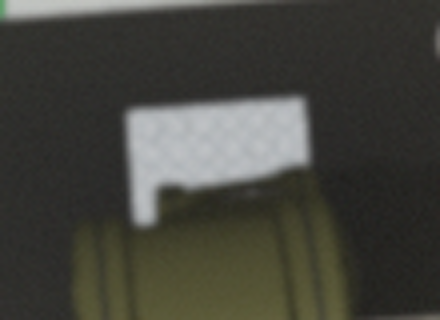

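Both fingertips stand behind the long side of the plate and are centred on it. I'll lower them slightly and push toward the rail.

```bash
python3 -m crank '[[[0,0,0.06],0,0.5],[[0,0,0],0,0.5],[[0.15,0,0],0,0.5],[[0.15,0,0],0,0.5],[[0.1,0,0],0,0.5],[[0.1,0,0],0,0.5],[[0.1,0,0],0,0.5],[[0.1,0,0],0,0.5],[[0.1,0,0],0,0.5],[[0.1,0,0],0,0.5]]'
python3 -m crank '[[[0.1,0,0],0,0.5],[[0.1,0,0],0,0.5],[[0.1,0,0],0,0.5],[[0.1,0,0],0,0.5],[[0.1,0,0],0,0.5],[[0.1,0,0],0,0.5],[[0,0,0],0,0.5]]'
python3 - <<'E'
from h import *
for n,b in(('top',(200,300,230,400)),('scene',(150,310,240,400))):
    f=grab_frame(n);cv2.imwrite('pics/%s3.png'%n,cv2.resize(f['pixels'][b[0]:b[1],b[2]:b[3],::-1],None,fx=3.5,fy=3.5,interpolation=2))
E
```

```text
t: 7.2
tcp_pos: [0.5148, 0.015, 0.0433]
eef_rot: [3.141, 0.001, 0.087]
wrist_force: [0.1, -0.4, -0.2]
finger_gap: 0.0425
t: 7.9
tcp_pos: [0.5459, 0.0178, 0.0434]
eef_rot: [-3.142, -0.002, 0.087]
wrist_force: [-0.4, 0.9, 0.5]
finger_gap: 0.0428
```

View pics/scene3.png

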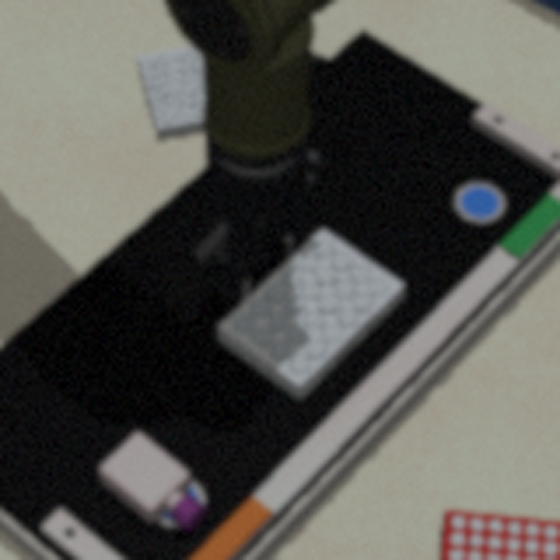

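View pics/top3.png

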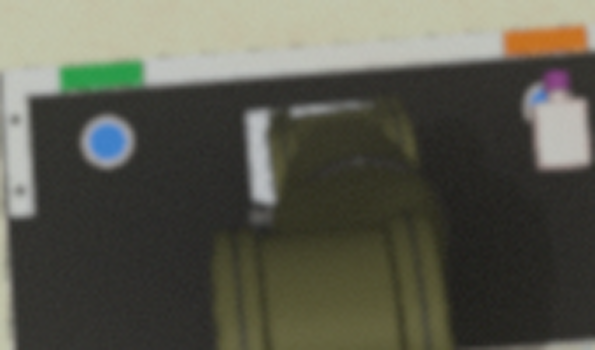

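The plate is sliding squarely toward the rail, with roughly 25–30 mm left to go.

```bash
python3 -m crank '[[[0.1,0,0],0,0.5],[[0.1,0,0],0,0.5],[[0.1,0,0],0,0.5],[[0.1,0,0],0,0.5],[[0.06,0,0],0,0.5],[[0.04,0,0],0,0.5],[[0,0,0],0,0.5]]'
python3 -m crank '[[[0.02,0,0],0,0.5],[[0.02,0,0],0,0.5],[[0.02,0,0],0,0.5],[[0,0,0],0,0.5]]'
python3 -m crank '[[[0.02,0,0],0,0.5],[[0.02,0,0],0,0.5],[[0,0,0],0,0.5]]'
```

```text
t: 8.7
tcp_pos: [0.57, 0.0198, 0.0433]
eef_rot: [3.142, -0.001, 0.087]
wrist_force: [-0.4, 0.2, -0.3]
finger_gap: 0.0428
t: 9.1
tcp_pos: [0.5728, 0.02, 0.0433]
eef_rot: [3.142, -0.0, 0.087]
wrist_force: [-0.3, -0.8, 0.7]
finger_gap: 0.0429
t: 9.4
tcp_pos: [0.5748, 0.0202, 0.0433]
eef_rot: [3.142, -0.001, 0.087]
wrist_force: [-1.1, -0.2, -0.1]
finger_gap: 0.0426
```

```bash
python3 -m crank '[[[0.02,0,0],0,0.5],[[0.02,0,0],0,0.5],[[0,0,0],0,0.5]]'
python3 -m crank '[[[0.02,0,0],0,0.5],[[0.02,0,0],0,0.5],[[0,0,0],0,0.5]]'
python3 - <<'E'
from h import *
for n,b in(('top',(200,300,230,400)),('scene',(150,310,240,400))):
    f=grab_frame(n);cv2.imwrite('pics/%s4.png'%n,cv2.resize(f['pixels'][b[0]:b[1],b[2]:b[3],::-1],None,fx=3.5,fy=3.5,interpolation=2))
E
```

```text
t: 9.7
tcp_pos: [0.5768, 0.0204, 0.0433]
eef_rot: [3.142, -0.001, 0.087]
wrist_force: [-0.3, -0.6, 0.5]
finger_gap: 0.0428
t: 10.0
tcp_pos: [0.5769, 0.0203, 0.0431]
eef_rot: [3.141, 0.003, 0.087]
wrist_force: [-5.1, -1.3, 3.0]
finger_gap: 0.0424
```

View pics/scene4.png

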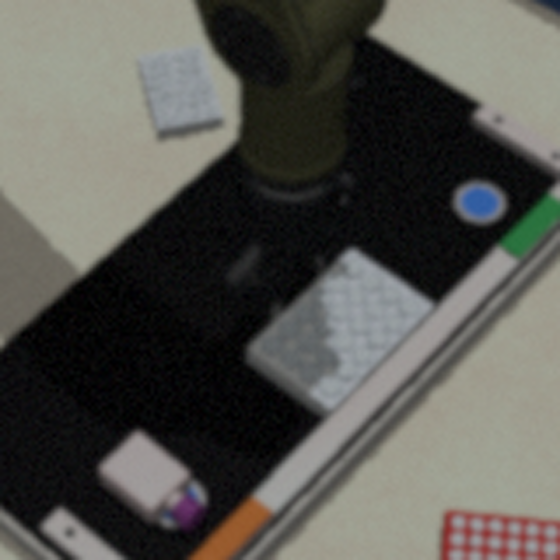

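The plate is now flush on the rail and the force has risen to 5 N. I'll back off, raise the tool and go round to the right-hand short side with the fingers shut.

```bash
python3 -m crank '[[[-0.3,0,0],0,0.5],[[-0.3,0,0],0,0.5],[[0,0,-0.4],0,0.5],[[0,0,-0.4],0,0.5],[[0,0,-0.4],0,0.5],[[0,0.5,0],0,0],[[0,0.5,0],0,0],[[0,0.5,0],0,0],[[0,0.4,0],0,0]]'
python3 -m crank '[[[0.45,0,0],0,0],[[0.45,0,0],0,0],[[0.45,0,0],0,0],[[0.28,0,0],0,0],[[0,0,0],0,0],[[0,0,0],0,0]]'
python3 - <<'E'
from h import *
O=np.array([.5634,.0151]);th=.086;p=ctrl.state()['tcp_pos'][:2]-O
print('tcp stage',p@[np.cos(th),np.sin(th)],p@[-np.sin(th),np.cos(th)])
f=grab_frame('top');b=(200,300,230,430);cv2.imwrite('pics/top5.png',cv2.resize(f['pixels'][b[0]:b[1],b[2]:b[3],::-1],None,fx=3.5,fy=3.5,interpolation=2))
f=grab_frame('scene');b=(150,320,230,420);cv2.imwrite('pics/sc5.png',cv2.resize(f['pixels'][b[0]:b[1],b[2]:b[3],::-1],None,fx=3.5,fy=3.5,interpolation=2))
E
```

```text
t: 11.0
tcp_pos: [0.5586, -0.0786, 0.1037]
eef_rot: [3.14, -0.004, 0.085]
wrist_force: [0.6, -0.2, -0.2]
finger_gap: -0.0002
t: 11.6
tcp_pos: [0.638, -0.0698, 0.1032]
eef_rot: [3.141, -0.001, 0.086]
wrist_force: [-1.5, -0.4, 0.1]
finger_gap: 0.0001
tcp stage 0.06705660836998922 -0.09096904184137675
```

View pics/sc5.png

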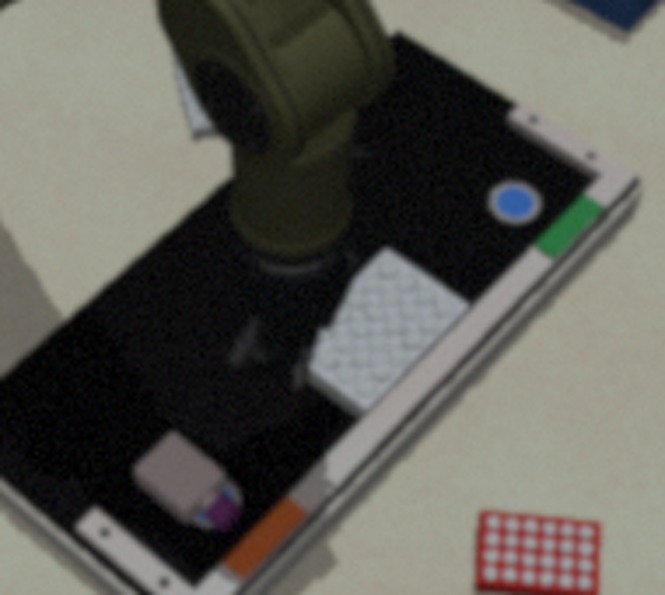

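View pics/top5.png

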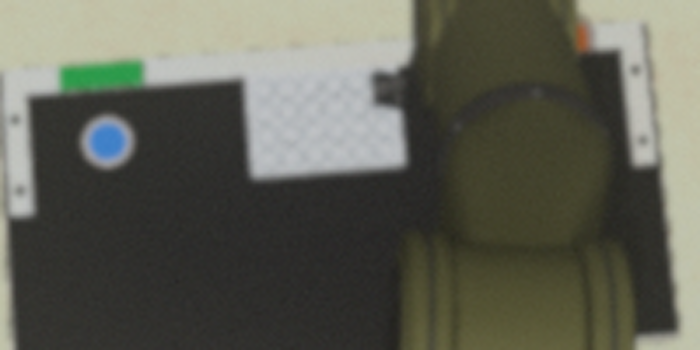

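```bash
python3 - <<'E'
from h import *
f=grab_frame('top');O=np.array([.5634,.0151]);th=.086
w=onz(f,[(230+246/3.5,200+130/3.5),(230+405/3.5,200+140/3.5)],.06)[:,:2]-O
print(w@np.array([[np.cos(th),-np.sin(th)],[np.sin(th),np.cos(th)]]))
E
python3 -m crank '[[[0,0,0.3],0,0],[[0,0,0.3],0,0],[[0,0,0.2],0,0],[[0,0,0.14],0,0],[[0,0,0.1],0,0],[[0,0,0.08],0,0],[[0,0,0],0,0],[[0,0,0],0,0]]'
```

```text
[[ 0.06331949  0.06853743]
 [ 0.04473524 -0.06169555]]
t: 12.55
tcp_pos: [0.6383, -0.0696, 0.0476]
eef_rot: [3.141, -0.001, 0.087]
wrist_force: [-0.1, 0.1, 1.1]
finger_gap: 0.0002
```

```bash
python3 -m crank '[[[0,-0.1,0],0,0],[[0,-0.1,0],0,0],[[0,-0.1,0],0,0],[[0,-0.1,0],0,0],[[0,-0.1,0],0,0],[[0,-0.1,0],0,0],[[0,-0.1,0],0,0],[[0,-0.1,0],0,0],[[0,-0.1,0],0,0],[[0,-0.1,0],0,0]]'
python3 -m crank '[[[0,-0.1,0],0,0],[[0,-0.1,0],0,0],[[0,-0.1,0],0,0],[[0,-0.1,0],0,0],[[0,-0.1,0],0,0],[[0,-0.1,0],0,0],[[0,-0.1,0],0,0],[[0,-0.1,0],0,0],[[0,-0.1,0],0,0],[[0,0,0],0,0]]'
python3 - <<'E'
from h import *
f=grab_frame('top');b=(200,300,230,430);cv2.imwrite('pics/top6.png',cv2.resize(f['pixels'][b[0]:b[1],b[2]:b[3],::-1],None,fx=3.5,fy=3.5,interpolation=2))
f=grab_frame('scene');b=(150,320,230,420);cv2.imwrite('pics/sc6.png',cv2.resize(f['pixels'][b[0]:b[1],b[2]:b[3],::-1],None,fx=3.5,fy=3.5,interpolation=2))
E
```

```text
t: 13.55
tcp_pos: [0.6337, -0.0195, 0.0473]
eef_rot: [3.141, -0.0, 0.087]
wrist_force: [0.1, -1.1, 0.9]
finger_gap: 0.0001
t: 14.55
tcp_pos: [0.6296, 0.0267, 0.0472]
eef_rot: [-3.14, 0.0, 0.088]
wrist_force: [-0.3, 0.1, -0.2]
finger_gap: -0.0
```

View pics/sc6.png

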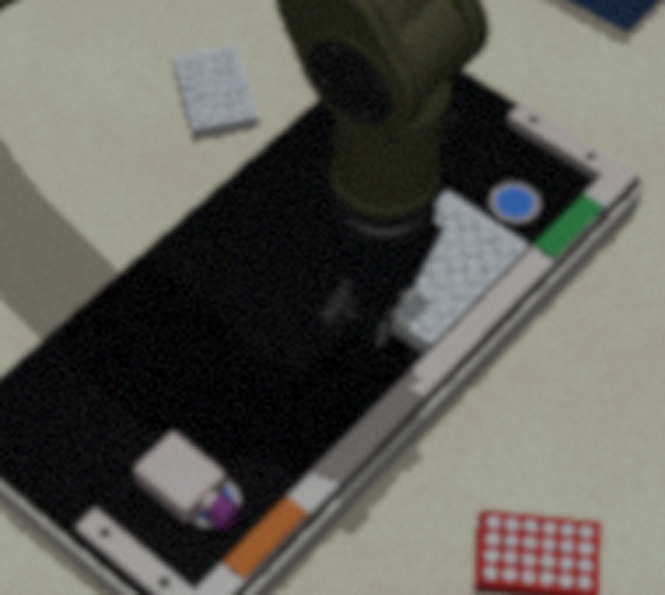

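View pics/top6.png

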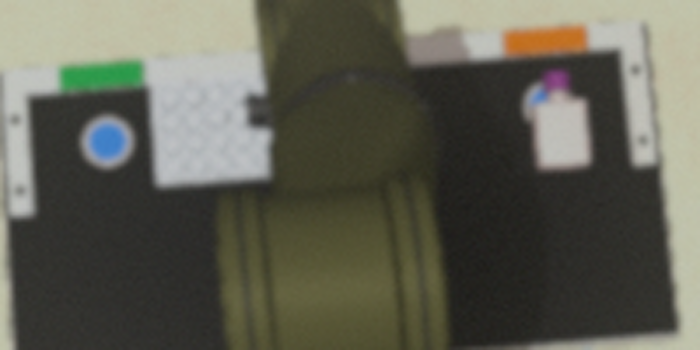

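The plate slides along the rail and stays square. I'll continue.

```bash
python3 -m crank '[[[0,-0.1,0],0,0],[[0,-0.1,0],0,0],[[0,-0.1,0],0,0],[[0,-0.1,0],0,0],[[0,-0.1,0],0,0],[[0,-0.1,0],0,0],[[0,-0.1,0],0,0],[[0,-0.1,0],0,0],[[0,-0.1,0],0,0],[[0,-0.1,0],0,0]]'
python3 -m crank '[[[0,-0.1,0],0,0],[[0,-0.1,0],0,0],[[0,-0.1,0],0,0],[[0,-0.1,0],0,0],[[0,-0.1,0],0,0],[[0,-0.1,0],0,0],[[0,-0.1,0],0,0],[[0,-0.1,0],0,0],[[0,0,0],0,0]]'
python3 -m crank '[[[0,-0.04,0],0,0],[[0,-0.04,0],0,0],[[0,0,0],0,0]]'
python3 - <<'E'
from h import *
O=np.array([.5634,.0151]);th=.086;p=ctrl.state()['tcp_pos'][:2]-O
print('tcp stage',p@[np.cos(th),np.sin(th)],p@[-np.sin(th),np.cos(th)])
f=grab_frame('top');b=(200,300,210,380);cv2.imwrite('pics/top7.png',cv2.resize(f['pixels'][b[0]:b[1],b[2]:b[3],::-1],None,fx=4.5,fy=4.5,interpolation=2))
E
```

```text
t: 15.65
tcp_pos: [0.6252, 0.0751, 0.0473]
eef_rot: [3.141, 0.0, 0.087]
wrist_force: [-0.3, -0.6, -1.4]
finger_gap: 0.0004
t: 16.55
tcp_pos: [0.6221, 0.1164, 0.0473]
eef_rot: [-3.14, -0.001, 0.088]
wrist_force: [-0.6, 0.2, -0.7]
finger_gap: -0.0003
t: 16.85
tcp_pos: [0.622, 0.119, 0.0474]
eef_rot: [-3.141, -0.001, 0.087]
wrist_force: [-0.5, -0.2, -0.7]
finger_gap: 0.0001
tcp stage 0.06728830291878295 0.0984852978828319
```

View pics/top7.png

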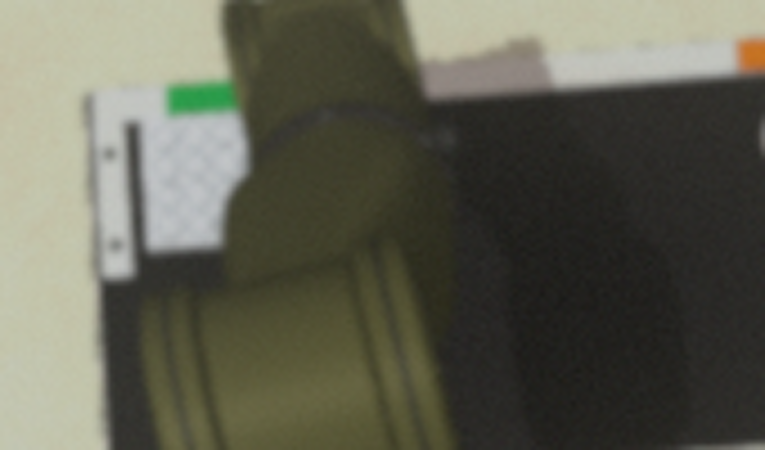

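About 6–8 mm remain to the stop. I'll creep in.

```bash
python3 -m crank '[[[0,-0.03,0],0,0],[[0,-0.03,0],0,0],[[0,-0.03,0],0,0],[[0,0,0],0,0]]'
python3 -m crank '[[[0,-0.02,0],0,0],[[0,-0.02,0],0,0],[[0,0,0],0,0]]'
python3 -m crank '[[[0,-0.02,0],0,0],[[0,-0.02,0],0,0],[[0,0,0],0,0]]'
```

```text
t: 17.3
tcp_pos: [0.6213, 0.1235, 0.0474]
eef_rot: [-3.141, -0.0, 0.087]
wrist_force: [-0.5, -0.3, 0.3]
finger_gap: -0.0
t: 17.6
tcp_pos: [0.6211, 0.1253, 0.0473]
eef_rot: [-3.142, -0.0, 0.087]
wrist_force: [-0.1, -2.0, 0.5]
finger_gap: 0.0002
t: 17.9
tcp_pos: [0.6209, 0.1274, 0.0473]
eef_rot: [-3.141, -0.0, 0.087]
wrist_force: [0.1, -0.4, 0.8]
finger_gap: -0.0003
```

```bash
python3 -m crank '[[[0,-0.02,0],0,0],[[0,-0.02,0],0,0],[[0,0,0],0,0]]'
python3 -m crank '[[[0,-0.02,0],0,0],[[0,0,0],0,0],[[0,0,0],0,0]]'
```

```text
t: 18.2
tcp_pos: [0.6207, 0.1294, 0.0473]
eef_rot: [-3.141, -0.0, 0.087]
wrist_force: [0.2, -0.3, 0.5]
finger_gap: 0.0001
t: 18.5
tcp_pos: [0.6206, 0.1301, 0.0473]
eef_rot: [3.142, -0.0, 0.087]
wrist_force: [-0.4, -0.4, -0.1]
finger_gap: -0.0001
```

```bash
python3 -m crank '[[[0,-0.02,0],0,0],[[0,-0.02,0],0,0],[[0,0,0],0,0]]'
python3 - <<'E'
from h import *
f=grab_frame('top');b=(200,300,210,380);cv2.imwrite('pics/top8.png',cv2.resize(f['pixels'][b[0]:b[1],b[2]:b[3],::-1],None,fx=4.5,fy=4.5,interpolation=2))
f=grab_frame('scene');b=(150,270,300,440);cv2.imwrite('pics/sc8.png',cv2.resize(f['pixels'][b[0]:b[1],b[2]:b[3],::-1],None,fx=4.5,fy=4.5,interpolation=2))
E
```

```text
t: 18.8
tcp_pos: [0.6209, 0.1304, 0.0473]
eef_rot: [3.139, -0.0, 0.086]
wrist_force: [1.4, -4.5, 0.4]
finger_gap: -0.0002
```

View pics/top8.png

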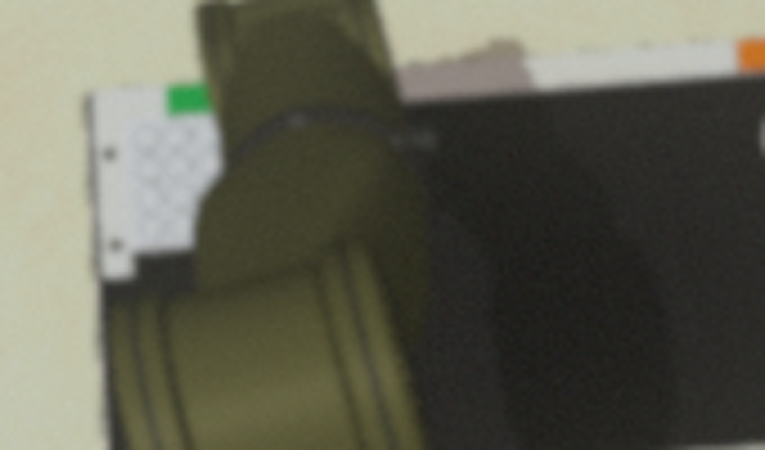

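View pics/sc8.png

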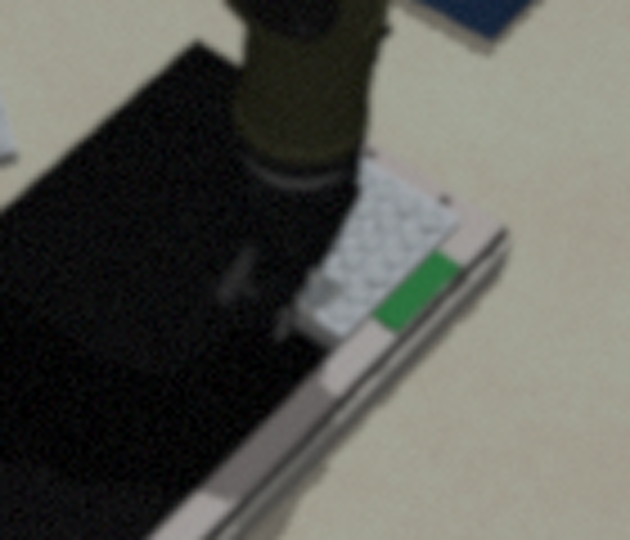

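Contact with the stop, at 4.5 N. The top crop shows no dark gap left at the stop, at about full-image column 239. I'll back away and look at the plate unobstructed.

```bash
python3 -m crank '[[[0,-0.02,0],0,0],[[0,0,0],0,0],[[0,0.2,0],0,0],[[0,0.4,0],0,0],[[0,0,-0.5],0,0],[[0,0,-0.5],0,0],[[0,0,-0.5],0,0],[[-0.6,0,0],0,0],[[-0.6,0,0],0,0],[[-0.6,0,0],0,0]]'
python3 -m crank '[[[-0.6,0.3,0],0,0.5],[[-0.6,0.3,0],0,0.5],[[0,0.6,0],0,0.5],[[0,0.6,0],0,0.5],[[0,0,0],0,0.5]]'
cat > chk.py <<'E'
from h import *
import sys
tag=sys.argv[1]
f=grab_frame('top');b=(200,300,210,380);cv2.imwrite(f'pics/top{tag}.png',cv2.resize(f['pixels'][b[0]:b[1],b[2]:b[3],::-1],None,fx=4.5,fy=4.5,interpolation=2))
g=grab_frame('scene');b=(150,270,300,440);cv2.imwrite(f'pics/sc{tag}.png',cv2.resize(g['pixels'][b[0]:b[1],b[2]:b[3],::-1],None,fx=4.5,fy=4.5,interpolation=2))
O=np.array([.5634,.0151]);th=.086;R=np.array([[np.cos(th),-np.sin(th)],[np.sin(th),np.cos(th)]])
gr=f['pixels'].max(2).astype(np.float32)
def prof(base,d):  # stage coords, bright->dark along d at z=.06
    r=np.arange(-.03,.03,.0005);X=(O+(np.array(base)+np.outer(r,d))@R.T)
    p=proj(f,np.c_[X,np.full(len(X),.06)]).astype(np.float32)
    v=cv2.remap(gr,p[:,0].reshape(1,-1),p[:,1].reshape(1,-1),1)[0]
    i=np.where((v[:-1]>=105)&(v[1:]<105))[0];return round(float(r[i[0]]*1000),1) if len(i) else None
print('near edge offset (expect 0 at x=24.6; + = farther to robot)',[prof((.0246,y),(-1,0)) for y in(.135,.15,.17,.19,.21,.23)])
print('right edge offset (expect 0 at y=122.2; + = short of stop)',[prof((x,.1222),(0,-1)) for x in(.035,.05,.065,.08,.095)])
E
python3 chk.py 9
```

```text
t: 19.9
tcp_pos: [0.5321, 0.0966, 0.1226]
eef_rot: [-3.14, -0.001, 0.088]
wrist_force: [0.2, 0.0, -0.1]
finger_gap: 0.0
t: 20.4
tcp_pos: [0.4813, -0.0034, 0.1226]
eef_rot: [3.14, -0.0, 0.08]
wrist_force: [0.1, -0.1, 0.6]
finger_gap: 0.043
near edge offset (expect 0 at x=24.6; + = farther to robot) [2.0, 2.5, 2.0, 2.5, 2.5, 2.5]
right edge offset (expect 0 at y=122.2; + = short of stop) [1.0, 1.5, 1.5, 1.0, 1.5]
```

View pics/top9.png

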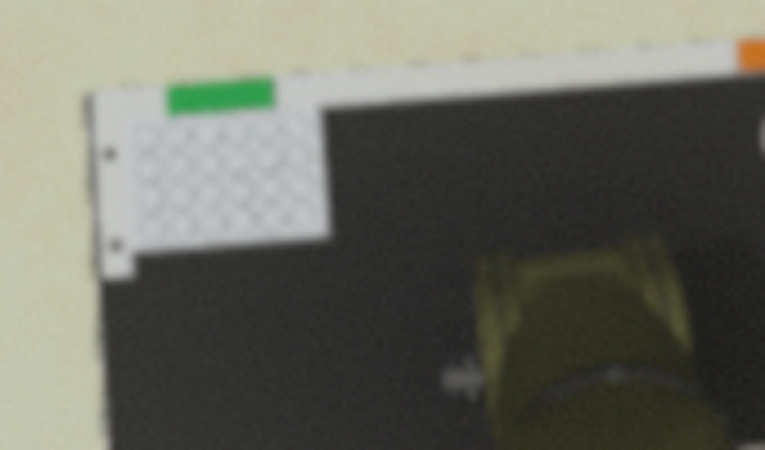

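View pics/sc9.png

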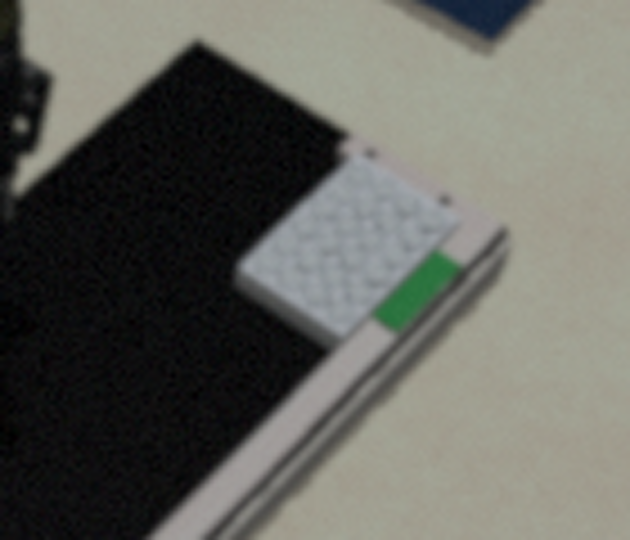

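The plate looks square in the corner. Both edge offsets are close to the 1.5–2 mm blur bias seen in the first size measurement. I'll confirm with a light second press against the rail from the robot side. The earlier rail contact was at TCP stage x of about 13.9 mm.

```bash
python3 -m crank '[[[0,-0.5,0],0,0.5],[[0,-0.5,0],0,0.5],[[0,-0.5,0],0,0.5],[[0,-0.5,0],0,0.5],[[0,-0.5,0],0,0.5],[[0,-0.5,0],0,0.5],[[0,-0.5,0],0,0.5],[[0,-0.44,0],0,0.5],[[0.5,0,0],0,0.5],[[0.5,0,0],0,0.5]]'
python3 -m crank '[[[0,0,0.4],0,0.5],[[0,0,0.4],0,0.5],[[0,0,0.4],0,0.5],[[0,0,0.2],0,0.5],[[0,0,0.1],0,0.5],[[0,0,0.08],0,0.5],[[0,0,0],0,0.5],[[0,0,0],0,0.5]]'
python3 - <<'E'
from h import *
O=np.array([.5634,.0151]);th=.086;p=ctrl.state()['tcp_pos'][:2]-O
print('tcp stage',p@[np.cos(th),np.sin(th)],p@[-np.sin(th),np.cos(th)])
E
```

```text
t: 21.5
tcp_pos: [0.5129, 0.2052, 0.1222]
eef_rot: [-3.139, 0.001, 0.093]
wrist_force: [0.3, 0.4, 0.1]
finger_gap: 0.0426
t: 22.3
tcp_pos: [0.5145, 0.2014, 0.0439]
eef_rot: [-3.141, -0.001, 0.087]
wrist_force: [0.8, 0.6, 0.6]
finger_gap: 0.0423
tcp stage -0.03271725397518454 0.18984173456486386
```

```bash
python3 -m crank '[[[0.15,0,0],0,0.5],[[0.15,0,0],0,0.5],[[0.15,0,0],0,0.5],[[0.15,0,0],0,0.5],[[0.15,0,0],0,0.5],[[0.09,0,0],0,0.5],[[0,0,0],0,0.5],[[0,0,0],0,0.5]]'
python3 -m crank '[[[0.02,0,0],0,0.5],[[0.02,0,0],0,0.5],[[0,0,0],0,0.5]]'
python3 -m crank '[[[0.02,0,0],0,0.5],[[0.02,0,0],0,0.5],[[0,0,0],0,0.5]]'
```

```text
t: 23.1
tcp_pos: [0.5556, 0.2047, 0.0431]
eef_rot: [3.141, 0.001, 0.087]
wrist_force: [0.4, -0.4, -0.4]
finger_gap: 0.043
t: 23.4
tcp_pos: [0.558, 0.205, 0.0433]
eef_rot: [3.142, -0.0, 0.087]
wrist_force: [-0.1, 0.3, 1.1]
finger_gap: 0.0428
t: 23.7
tcp_pos: [0.5602, 0.2051, 0.0433]
eef_rot: [3.142, -0.0, 0.087]
wrist_force: [0.3, -0.4, -0.7]
finger_gap: 0.043
```

```bash
python3 - <<'E'
from h import *
O=np.array([.5634,.0151]);th=.086;p=ctrl.state()['tcp_pos'][:2]-O
print('tcp stage',p@[np.cos(th),np.sin(th)],p@[-np.sin(th),np.cos(th)])
E
```

```text
tcp stage 0.013116066445519025 0.18962059474739174
```

```bash
python3 -m crank '[[[0.02,0,0],0,0.5],[[0,0,0],0,0.5],[[0,0,0],0,0.5]]'; python3 -m crank '[[[0.02,0,0],0,0.5],[[0,0,0],0,0.5],[[0,0,0],0,0.5]]'
```

```text
t: 24.0
tcp_pos: [0.5604, 0.2052, 0.0432]
eef_rot: [3.141, 0.001, 0.087]
wrist_force: [-2.8, 0.2, 0.5]
finger_gap: 0.0426
t: 24.3
tcp_pos: [0.5604, 0.2052, 0.0431]
eef_rot: [3.141, 0.003, 0.087]
wrist_force: [-4.9, 0.1, 2.8]
finger_gap: 0.0427
```

It is firm on the rail at stage x of about 13.3 mm, the same as before within error. I'll withdraw and check again.

```bash
python3 -m crank '[[[-0.1,0,0],0,0.5],[[-0.5,0,0],0,0.5],[[-0.5,0,0],0,0.5],[[0,0,-0.5],0,0.5],[[0,0,-0.5],0,0.5],[[0,0,-0.5],0,0.5],[[-0.4,0.5,0],0,0.5],[[0,0.6,0],0,0.5],[[0,0.6,0],0,0.5],[[0,0.6,0],0,0.5]]'
python3 -m crank '[[[0,0.6,0],0,0.5],[[0,0.6,0],0,0.5],[[0,0,0],0,0.5],[[0,0,0],0,0.5],[[0,0,0],0,0.5]]'
python3 chk.py 10; python3 - <<'E'
from h import *
f=grab_frame('top');cv2.imwrite('pics/topend.png',cv2.resize(f['pixels'][140:380,130:520,::-1],None,fx=2,fy=2))
E
```

```text
t: 25.3
tcp_pos: [0.4987, 0.0833, 0.1187]
eef_rot: [-3.142, -0.004, 0.086]
wrist_force: [0.0, 0.6, -0.0]
finger_gap: 0.0424
t: 25.8
tcp_pos: [0.503, 0.0257, 0.1184]
eef_rot: [-3.141, -0.002, 0.088]
wrist_force: [0.2, -0.0, -1.0]
finger_gap: 0.0425
near edge offset (expect 0 at x=24.6; + = farther to robot) [2.0, 2.5, 2.0, 2.5, 2.5, 2.5]
right edge offset (expect 0 at y=122.2; + = short of stop) [1.0, 1.5, 1.5, 1.5, 1.5]
```

View pics/top10.png

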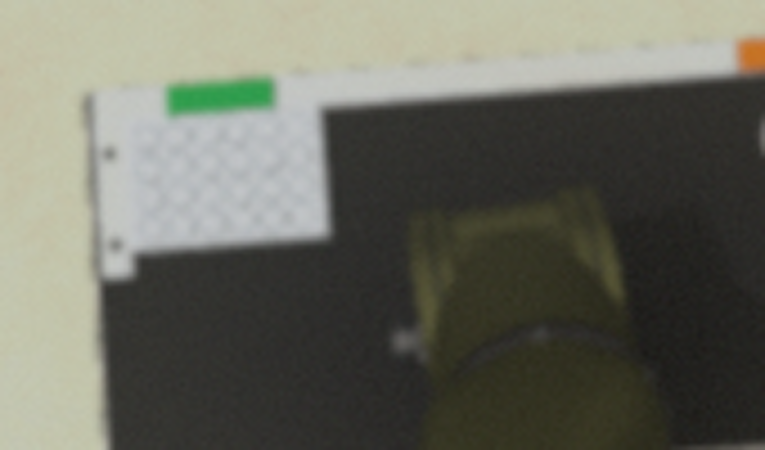

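View pics/topend.png

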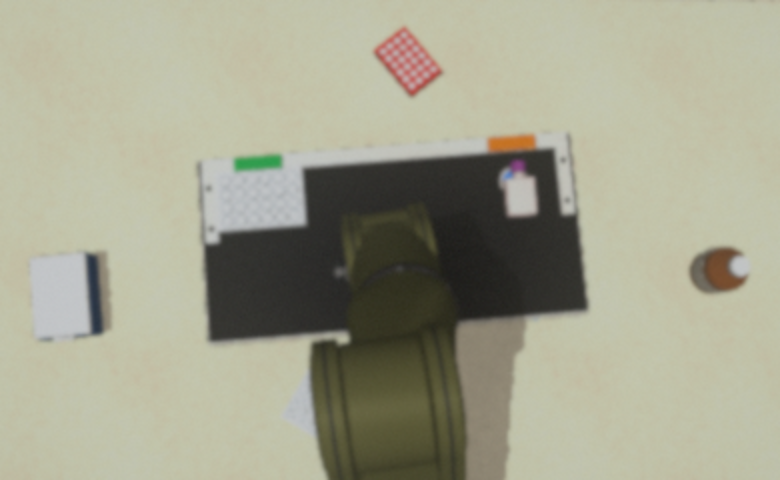

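The plate is square in the green corner, with its edges unchanged after the second press, so it was already flush. Flask, bottle and tip box look the same as in the first picture, and the robot is clear.

```bash
python3 -c "
from bench import ctrl
print(ctrl.sign_off())"
```

```text
the job is handed in; nothing more can be done
None
```

I pushed the plate into the green-tagged left corner and handed the job in at about 26 s of the 64 s. No verdict was reported.

**What I did:** I pushed the plate against the back rail with the half-open fingertips. Then I slid it along the rail to the left stop with the outside of the shut fingers, and pressed it lightly against the rail once more. The plate stayed flat on the stage throughout.

**Last checks:**
- **Contact:** The rail contacts read about 5 N each (first push and second press), and the stop contact read 4.5 N.
- **Position:** In the top view the plate's edges sit 2–2.5 mm (rail direction) and 1–1.5 mm (stop direction) from the flush position. I put most of this down to image blur, because the plate also measured 3–4 mm too large at the start. The edges did not move after the second press.
- **Squareness:** The offsets are even along each edge, within 0.5 mm, so the plate is square to the rail.
- **Other objects:** By eye, the flask, bottle and tip box look the same as in the first picture, and the robot touches nothing.

**Disagreements:**
- The two rail contacts differ by about 0.6 mm (stage x 13.9 and 13.3 mm).
- The stop contact came about 2 mm later than the 14.5 mm finger thickness I assumed.
- The stage's front edge measured about 7 mm nearer the rail than its listed size.

I took all three as within the error of my measurements.

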